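# Shut the specimen dryer and unclip the specimen cassette

### The arm

A 6-joint arm with a two-finger parallel gripper is mounted at the origin on the work surface. World frame = base frame: x ahead of the robot, y to its left, z up, the work surface at z = 0. Lengths are in mm, angles in rad, forces in N, time in s.
With the tool pointing down it reaches from about 400 to 925 mm from the base axis. Payload 12.5 kg.
Tool frame: the origin (TCP) lies at the very end of the fingers, on their centre line; the grasp point (between the pads) lies 19 mm behind it; z points along the fingers, y is the line along which they close (so a half turn about z gives the same grasp; the last joint's range is limited). The gripper opens to 95 mm and grips with 3 to 60 N. Pads are 20 mm wide; open, the fingers measure 119 mm over their backs; the gripper's body (75 mm by 180 mm) begins 59 mm behind the grasp point.
Start: joints at [-1.233, 0.491, 1.559, -0, 1.092, -0.106], TCP at [268.383, -564.462, 214.661] pointing down, gripper open.
Joint ranges: [-3.1, 3.1], [-0.84, 2.19], [0.05, 2.79], [-1.13, 4.28], [0.06, 2.93], [-2.69, 2.69]. Speed limits (rad/s): [2.22, 2.22, 2.79, 3.14, 3.14, 3.14].

### API

Orientations are given as a unit quaternion [x, y, z, w].
In Python, from bench import robot, eyes, workorder gives the robot as it stands. Calls block until the motion is done:
- robot.move_ptp(position, orientation): joint-space move of the TCP to a pose.
- robot.line_to(position, v=150, rot=None, threshold=None): straight line of the TCP; rot=None keeps the orientation; v is the mean speed in mm/s. With threshold (N) it stops when the force on the tool has changed by that much, and returns True; else False.
- robot.movej(angles): joint-space move.
- robot.open_jaws() and robot.grab(strength=None): open the fingers fully, or close them until they stop; strength is the grip in N (None keeps the last).
- robot.hold(seconds).
- robot.ik(position, orientation): joint angles nearest the present ones, or None.
- robot.observe(): the state.
- eyes.camera(name): name is "scene" or "top"; returns the picture (384x512x3 uint8, red, green, blue); there is no depth.
- eyes.camera_params(name): a dict with "fovy" (degrees; the focal length in pixels is half the picture's height over the tangent of half this angle, whatever the lens; pixels are square), "cx", "cy" (the principal point, pixels), "rvec" (rotation vector, rad) and "tvec" (3), from world to camera coordinates, as OpenCV has them. Camera axes: x right, y down, z forward; pixel columns grow to the right and rows downward; lengths in mm; the calibration is good to about 2 mm. A picture is of the moment at which its call begins. camera_params takes no time and is no camera call.
A pose or a line that the arm cannot do raises robot.IKError and nothing moves.
- workorder.sign_off(): hands the job in; it is judged then, once.
The state is a dict: "t": time; "joint_pos": joint angles; "qd": joint speeds; "joint_torque": joint torques, N m; "tcp_pos": TCP position; "tool_rot": TCP orientation; "ft_force": force on the tool from outside, world axes, zero at the start; "ft_torque": the same for the moment, N m; "finger_gap": finger opening in mm; "grip_force": force on a finger pad.
Only numpy, scipy, OpenCV 4.12 (cv2) and the standard library are available. Lean on these libraries where they do the work, as an engineer would, in place of code of your own. Each camera call takes 0.05 s, during which the arm holds its last target. There are 200 camera calls.

### The job

Finish unloading the specimen dryer: first push its open door shut until it clicks home on its catch, then pinch the two blue side catches of the specimen cassette together to unlock it and lift it straight up out of its dock. Finish while still holding it by the squeezed catches, level and still above its dock, with its underside at least 10 cm above the bench and the dryer still shut; do not shift the other things on the bench.

Things in the scene. Friction and masses are not known exactly. Their poses are not given: they have to be found in the camera images.
- dryer: Specimen dryer, a cream box 200 deep (its x), 240 wide (its y), 165 high, fixed to the bench; a blue stripe on its top. Origin: centre of its underside; its front opening faces its own -x. Nothing stands on it.
- dryer_door (a joint): Angle of the dryer's door, rad: 0 shut, 1.6 wide open; starts part open and stays where it is left (hinge friction 0.06 N m). From 0.06 rad to 0 a steel bulb on the door is pressed past a spring roller in the sill: this takes about 6 N at door_push, then the roller draws the door to 0 against a firm stop and keeps it there.
- door_hinge (a point): Point on the door's vertical hinge line, 135 above the bench, at the dryer's left (+y) front edge, in the middle of the door's 15 thickness. Its axes turn with the door: -y runs along the door to its free edge, -x square out of the outer face (the dryer's own -x when shut; opening turns the door clockwise seen from above by the joint angle).
- door_push (a point): Point on the door's outer face, 150 from the hinge line, 135 above the bench, axes as door_hinge: a good place to push, square to the face (+x). The door is 238 wide, cream with a dark window, from 12 to 162 above the bench; a steel bar handle stands 26 out of the outer face, 215 from the hinge, 41 to 104 above the bench.
- dock: Blue cassette dock fixed to the bench, 139 long (its x), 70 wide (its y), 32 high, with an aluminium ledge in the middle of each long side. Origin: centre of its underside. Its well (floor 6 above the bench) holds the cassette with 1.5 play. Of two such docks this is the one with the cassette in it.
- spare_dock: The other, identical dock, empty. Origin: centre of its underside.
- cassette: Specimen cassette: two cream end blocks, each with a black disc on top, joined by a thin middle wall; 120 long (x), 39 wide (y) at the blocks, 70 high in the middle, 58 at the discs; about 0.3 kg (varies by a third). Origin: centre of its underside. It sits in the dock, x along the dock's x, underside 6 above the bench; locked down until both catches are pressed in, 5 mm or more each.
- catch_left (a joint): Travel of the blue catch on the cassette's +y side: 0 out (locked), 0.008 m pressed fully in towards the middle. Spring: about 2.7 N to start, 6.3 N fully in. Springs back out when let go.
- catch_right (a joint): The same for the catch on the cassette's -y side.
- catch_left_pad (a point): Centre of the outer face of the left catch's blue grip pad, 30 out (+y) from the cassette's middle when out, 22 when pressed; 55 above the cassette's underside. Each pad is 28 long (x), 26 high; the pair measures 60 across when out, 44 when pressed in. The pads' lower edges are 16 above the dock's top; beside and above them is free.
- catch_right_pad (a point): The same for the right catch (-y side).
- wash_bottle: Bystander, to be left alone: white bottle, blue label, red cap, 60 mm across, 140 high (mm). Origin: centre of its underside.
- suspension: Bystander, to be left alone: light blue bottle, black cap, 56 across, 130 high (mm). Origin: centre of its underside.
- jar: Bystander, to be left alone: amber glass jar, 64 across, 80 high (mm). Origin: centre of its underside.
- beaker: Bystander, to be left alone: glass beaker, 66 across, 80 high (mm). Origin: centre of its underside.
- mount: Bystander, to be left alone: loose black specimen mount, a disc 30 across and 20 high (mm). Origin: centre of its underside.
- brush: Bystander, to be left alone: yellow-handled brush lying flat, 170 long (mm). Origin: on its middle line.
- lube: Bystander, to be left alone: green bottle, 50 across, 110 high (mm). Origin: centre of its underside.
Not all that is in view belongs to the job. Leave any yellow look-alike of the cassette alone.

How it is judged (in metres and radians):
On the way, in this order (a step that is already met when the one before it is completed fails the run):
1. the dryer door is shut on its catch, the cassette still locked in its dock (value of joint dryer_door below 0.03 rad and z of cassette in the frame of dock below 0.02 m), for 0.3 s.
2. both catches are pinched in while the cassette is in its dock (value of joint each of catch_left, catch_right above 0.0035 m and z of cassette in the frame of dock below 0.02 m), for 0.02 s.
At the end, for the whole second after the job is handed in: The door is within 0.03 rad of shut; the fingers hold the cassette with both catches pressed in (over 3.5 mm each), its underside at least 95 mm above the bench, its middle within 80 mm (sideways) of the dock's middle, tilted less than 0.2 rad, still, and touching neither dock nor the dryer (value of joint dryer_door below 0.03 rad and height (world z) of cassette above 0.095 m and horizontal distance between cassette and dock below 0.08 m and angle between cassette's own z axis and vertical below 0.2 rad and linear speed of cassette below 0.03 m/s and value of joint each of catch_left, catch_right above 0.0035 m and contact force between the fingers and cassette above 2 N and contact force between cassette and dock below 0.1 N and contact force between cassette and spare_dock below 0.1 N and contact force between cassette and dryer below 0.1 N); the arm keeps its last pose, push and grip.
It fails at once if a bystander on the bench was shifted by more than 30 mm or toppled (distance of any of wash_bottle, suspension, jar, beaker, mount, brush, lube from where it was at the start of the episode above 0.03 m or angle between any of wash_bottle, suspension, jar, beaker, mount, lube's own z axis and vertical above 0.6 rad).
It also fails if it takes over 54 s, if anything falls off the work surface, if the arm or the gripper's body presses on something with over 40 N, if the wrist force passes 120 N, or if a joint passes its speed limit or range.

## Working session

There is one attempt and no reset: what is moved stays moved. The work goes in short steps, each a Python script; the robot and the scene stay as the last script left them, time stands still between calls to the robot, and variables do not carry over. Pictures are saved under pics/ and viewed, at most 10 in all, crops included, and the job is handed in when it is done.

```bash
mkdir -p pics; ls; python3 - <<'E'
from bench import robot, eyes
import cv2
for n in ("scene","top"):
    im=eyes.camera(n); cv2.imwrite(f"pics/{n}0.png",cv2.cvtColor(im,cv2.COLOR_RGB2BGR)); print(n,eyes.camera_params(n))
print(robot.observe())
E
```

```text
pics
scene {'fovy': 56.86290516629843, 'cx': 252.90393801156057, 'cy': 196.5756136986169, 'rvec': array([ 0.92336263,  2.69361609, -0.77152994]), 'tvec': array([ 423.14601319, -239.12762715, 1384.76836005])}
top {'fovy': 43.53894707918679, 'cx': 253.9322627360373, 'cy': 192.90995412477972, 'rvec': array([ 2.12396251, -2.10220908,  0.22753196]), 'tvec': array([  -4.1888202 ,  555.0145887 , 1779.83998165])}
{'t': 0.1, 'joint_pos': array([-1.23263894e+00,  4.91490689e-01,  1.55940558e+00, -8.56652621e-06,
        1.09166852e+00, -1.05603788e-01]), 'qd': array([ 2.67907236e-03, -8.96683196e-04, -2.02421334e-03,  8.25806277e-06,
       -6.17433569e-05,  1.23971610e-04]), 'joint_torque': array([ 2.30397192e-03, -6.13625479e+01, -2.58605576e+01,  6.93773618e-02,
        4.70225536e-02, -5.11996939e-05]), 'tcp_pos': array([ 268.28184367, -564.25259047,  214.11963553]), 'tool_rot': array([ 9.75484774e-01,  2.20066396e-01, -6.01651998e-05, -4.82342423e-04]), 'ft_force': array([ 0.25315416, -0.78612383,  0.64469926]), 'ft_torque': array([-0.00998629,  0.04008425, -0.01346999]), 'grip_force': 0.0, 'finger_gap': 95.14814701044392}
```

View pics/scene0.png

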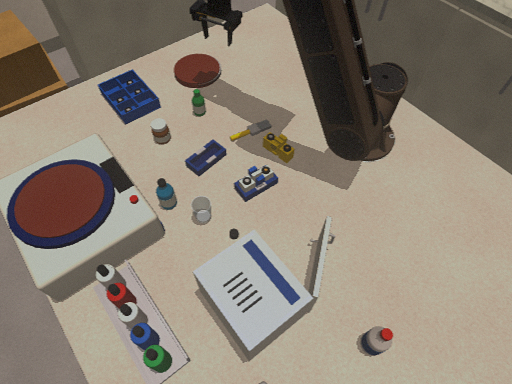

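View pics/top0.png

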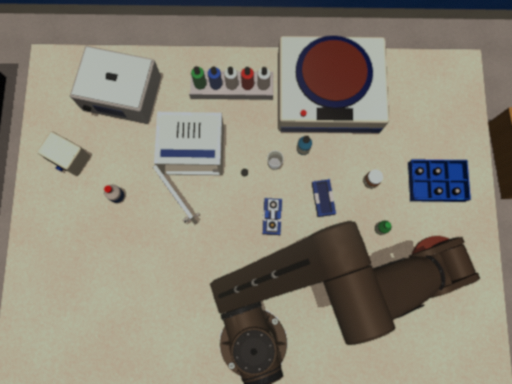

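The scene view shows the dryer (252,290) with its door (322,257) and the cassette (257,182). In the top view the dryer is at (188,142), the door runs from (157,168) to (192,217), the cassette is at (272,216) and the spare dock at (323,198). I'll enlarge the relevant parts next.

```bash
cat > h.py <<'E'
import cv2, numpy as np
from bench import eyes
def cam(n):
    p=eyes.camera_params(n); f=192/np.tan(np.radians(p["fovy"]/2))
    K=np.array([[f,0,p["cx"]],[0,f,p["cy"]],[0,0,1]]); R=cv2.Rodrigues(p["rvec"])[0]
    return K,R,np.asarray(p["tvec"]).ravel()
def ray(n,uv,z):
    K,R,t=cam(n); c=-R.T@t; d=R.T@np.linalg.inv(K)@np.array([uv[0],uv[1],1.])
    return c+d*(z-c[2])/d[2]
def proj(n,X):
    K,R,t=cam(n); q=K@(R@np.asarray(X,float)+t); return q[:2]/q[2]
E
python3 - <<'E'
import cv2,numpy as np
a=cv2.imread("pics/top0.png")[100:244,140:350]; b=cv2.imread("pics/scene0.png")[150:380,180:380]
cv2.imwrite("pics/topc.png",cv2.resize(a,None,fx=3.8,fy=3.8,interpolation=cv2.INTER_CUBIC))
b=cv2.imread("pics/scene0.png")[150:350,190:350]
cv2.imwrite("pics/scenec.png",cv2.resize(b,None,fx=3,fy=3,interpolation=cv2.INTER_CUBIC))
from h import ray,proj
print([ray("top",(272,205),64),ray("top",(272,225.),64),ray("scene",(248,182),64),ray("scene",(267,174),64)])
E
```

```text
[array([507.71287522, -67.41740868,  64.        ]), array([431.25733155, -67.55832859,  64.        ]), array([512.26516948, -59.70841508,  64.        ]), array([441.18026282, -46.49770659,  64.        ])]
```

View pics/topc.png

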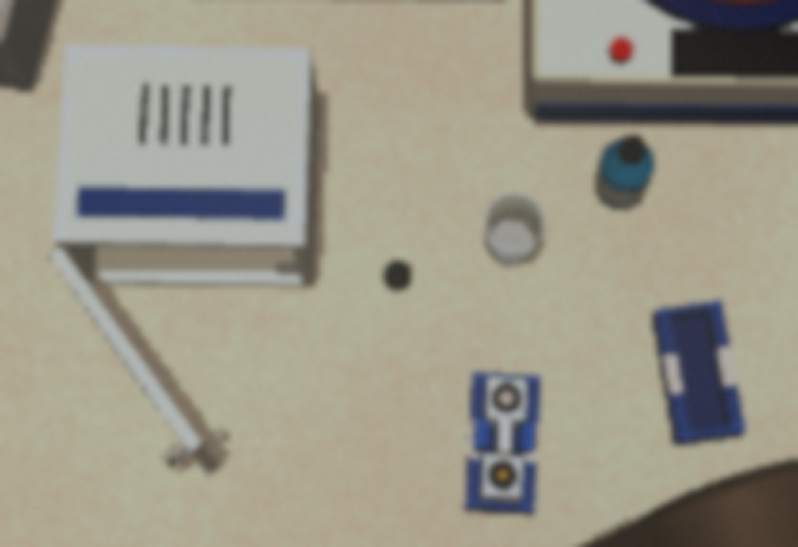

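View pics/scenec.png

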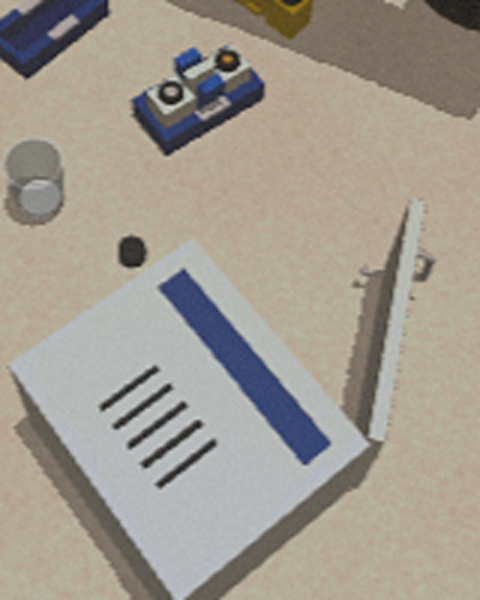

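The crops show the discs at about (506,398) and (502,475) in the top crop, and (171,93) and (227,61) in the scene crop. The door's top edge runs from (60,250) to (195,447) in the top crop, and from (416,205) to (377,438) in the scene crop. The dryer top's corners are also clear.

```bash
cat > loc.py <<'E'
from h import *
T=lambda x,y:((x+.5)/3.8-.5+140,(y+.5)/3.8-.5+100)
S=lambda x,y:((x+.5)/3-.5+190,(y+.5)/3-.5+150)
np.set_printoptions(precision=1,suppress=True)
def show(k,t,s,z):
    a=[ray("top",T(*p),z)[:2] for p in t]; b=[ray("scene",S(*p),z)[:2] for p in s]
    print(k,"top",*a,"scene",*b)
show("discs",[(506,398),(502,475)],[(171,93),(227,61)],64)
# dryer top corners: back-left, back-right, front-right, front-left
show("dryer",[(66,46),(308,50),(304,244),(56,242)],[(180,600),(10,367),(194,239),(370,445)],165)
show("door hinge,free",[(60,250),(195,447)],[(377,438),(416,202)],162)
def tri(t,s):
    P=[]
    for n in("top","scene"):
        K,R,tt=cam(n);P.append(K@np.c_[R,tt])
    X=cv2.triangulatePoints(P[0],P[1],np.array(T(*t)),np.array(S(*s))).ravel();return X[:3]/X[3]
print(tri((506,398),(171,93)),tri((502,475),(227,61)),tri((304,244),(194,239)),tri((56,242),(370,445)))
for n in("top","scene"):
    im=cv2.imread(f"pics/{n}0.png"); h=cv2.cvtColor(im,cv2.COLOR_BGR2HSV)
    m=cv2.inRange(h,(105,90,40),(130,255,255)); cs,_=cv2.findContours(m,0,1)
    for c in cs:
        if 60<cv2.contourArea(c)<1500:
            (u,v),wh,an=cv2.minAreaRect(c); 
            bp=cv2.boxPoints(((u,v),wh,an)); print(n,np.array([u,v]),"@165",ray(n,(u,v),165)[:2],"@32",ray(n,(u,v),32)[:2],np.array(wh),an)
E
python3 loc.py
```

```text
discs top [510.2 -70.4] [432.6 -66.6] scene [512.5 -66.7] [435.1 -63. ]
dryer top [837.6 366.1] [836.3 128.8] [639.2 127.9] [638.5 365.4] scene [836.1 366.9] [837.4 131.2] [637.4 131.3] [639.7 369.3]
door hinge,free top [631.4 361.8] [441.9 225.4] scene [630.2 368.2] [446.6 227.5]
[510.8 -70.3  58.9] [433.1 -66.4  59.1] [638.6 129.  164.3] [639.3 367.2 160.5]
top [323.5 197.6] @165 [ 518.  -248.2] @32 [ 545.2 -268.4] [34.3 16.8] 80.21759033203125
top [187.  152.9] @165 [679.2 248.2] @32 [719. 267.] [52.1  5.9] 1.9091525077819824
top [213.5  73.5] @165 [994.  159.9] @32 [1058.6  171.8] [11. 11.] 0.0
scene [141.4 335.6] @165 [1016.3  187.8] @32 [1030.7  144.5] [25.6 21.8] 66.80140686035156
scene [271.2 271.6] @165 [678.  253.5] @32 [640.9 220.2] [76. 11.] 50.71059799194336
scene [205.4 154.8] @165 [ 597.6 -168.2] @32 [ 548.3 -265.7] [15.8 38.4] 53.13010025024414
```

Both views agree within about 4 mm. The hinge is at about (631,366) with the door near 0.93 rad, and the cassette is at about (472.6,-67) with a yaw of -0.05. Next I'll push the door shut.

```bash
cat > mo.py <<'E'
import numpy as np
from scipy.spatial.transform import Rotation as Ro
def rot(ydir):  # tool down, tool y along ydir (xy)
    y=np.array([*ydir,0.])/np.hypot(*ydir); z=np.array([0,0,-1.]); return Ro.from_matrix(np.c_[np.cross(y,z),y,z]).as_quat()
H=np.array([631.,366.])
def door(th,gap=0.,z=112,s=1):
    d=np.array([-np.sin(th),-np.cos(th)]); n=np.array([-np.cos(th),np.sin(th)])
    return np.array([*(H+150*d+(17.5+gap)*n),z]), rot(s*d)
E
python3 - <<'E'
from bench import robot,eyes
from mo import *
import cv2
for s in (1,-1):
    js=[robot.ik(*door(th,40,300,s)) for th in (.93,0)]; print(s,js)
    if js[0] is not None and js[1] is not None: S=s
s=min((1,-1),key=lambda s:max(abs(robot.ik(*door(t,40,300,s))[5]) for t in (.93,0)))
print("use",s)
robot.grab(10)
p=robot.observe()["tcp_pos"]; robot.line_to([p[0],p[1],300])
robot.move_ptp(*door(.93,40,300,s))
P,q=door(.93,40,112,s); print(robot.line_to(P,threshold=15))
for th in (.9,.75,.6,.45,.3,.17,.1):
    P,q=door(th,0,112,s); r=robot.line_to(P,v=80,rot=q,threshold=25); o=robot.observe(); print(th,r,o["tcp_pos"],o["ft_force"],o["t"])
    if r: break
cv2.imwrite("pics/top1.png",cv2.cvtColor(eyes.camera("top"),cv2.COLOR_RGB2BGR)[90:244,130:340])
E
```

```text
1 [None, array([ 2.52460489e-01,  4.03149266e-01,  1.47280263e+00, -4.44089210e-16,
        1.26564076e+00,  1.82325682e+00])]
-1 [array([ 4.80175156e-01,  3.44364482e-01,  1.56505776e+00, -4.44089210e-16,
        1.23217041e+00, -1.60621171e-01]), array([ 2.52460489e-01,  4.03149266e-01,  1.47280263e+00, -4.44089210e-16,
        1.26564076e+00, -1.31833584e+00])]Traceback (most recent call last):
  File "<stdin>", line 7, in <module>
  File "<stdin>", line 7, in <lambda>
  File "<stdin>", line 7, in <genexpr>
TypeError: 'NoneType' object is not subscriptable
```

```bash
python3 - <<'E'
from bench import robot,eyes
from mo import *
import cv2
np.set_printoptions(precision=1,suppress=True)
s=-1
robot.grab(10)
p=robot.observe()["tcp_pos"]; robot.line_to([p[0],p[1],300])
robot.move_ptp(*door(.93,40,300,s))
P,q=door(.93,40,112,s); print(robot.line_to(P,threshold=15))
for th in (.9,.75,.6,.45,.3,.17,.1):
    P,q=door(th,0,112,s); r=robot.line_to(P,v=80,rot=q,threshold=25); o=robot.observe(); print(th,r,o["tcp_pos"],o["ft_force"],o["t"])
    if r: break
cv2.imwrite("pics/top1.png",cv2.cvtColor(cv2.resize(eyes.camera("top")[90:244,130:340],None,fx=3,fy=3),cv2.COLOR_RGB2BGR))
E
```

```text
False
0.9 False [502.6 286.5 112. ] [ 0.3  0.9 -0. ] 7.6167
0.75 False [515.7 268.5 112. ] [-0.7 -0.5  0.3] 8.05
0.6 False [531.5 252.4 111.9] [-0.3 -0.4  0.7] 8.4833
0.45 False [549.5 238.9 111.9] [-1.1  0.6  0.3] 8.9167
0.3 False [569.4 228.2 111.9] [ 0.5 -0.   0.1] 9.35
0.17 False [587.7 221.4 111.9] [ 1.  -0.9 -0.6] 9.7417
0.1 False [598.1 218.7 111.9] [ 0.4 -0.4  0.2] 10.025
```

View pics/top1.png

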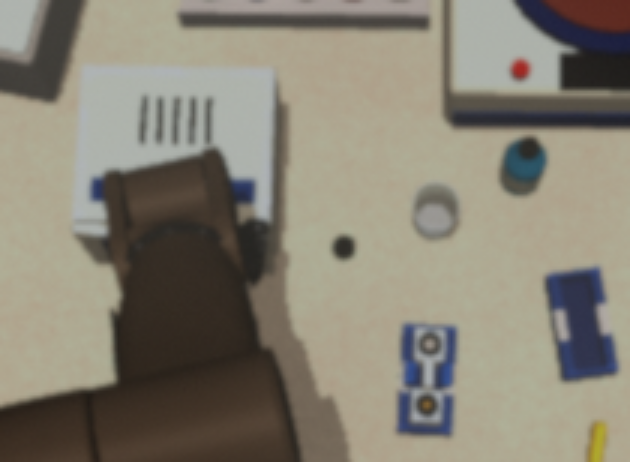

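The door has followed the arm and is nearly closed. The arm hides its free edge, and the cassette and mount haven't moved. I'll press it home now.

```bash
python3 - <<'E'
from bench import robot,eyes
from mo import *
import cv2
np.set_printoptions(precision=1,suppress=True)
s=-1
P,q=door(.06,0,112,s); print(robot.line_to(P,v=50,rot=q,threshold=25))
P,q=door(0,-14,112,s); r=robot.line_to(P,v=25,rot=q,threshold=20); o=robot.observe(); print(r,o["tcp_pos"],o["ft_force"],o["t"])
robot.hold(.3); o=robot.observe(); print(o["tcp_pos"],o["ft_force"])
P,q=door(0,60,112,s); robot.line_to(P); P[2]=320; robot.line_to(P,v=250)
c=np.array([472.6,-66.8]); yaw=-.049
Q=[c[0],c[1],320]; y=np.array([-np.sin(yaw),np.cos(yaw)])
for k in (1,-1): print(k,robot.ik(Q,rot(k*y)))
robot.movej(np.array([-.9,*robot.observe()["joint_pos"][1:]]))
for n in("top","scene"): cv2.imwrite(f"pics/{n}2.png",cv2.cvtColor(eyes.camera(n),cv2.COLOR_RGB2BGR))
a=cv2.imread("pics/top2.png")[100:244,140:290]; b=cv2.imread("pics/scene2.png")[150:350,190:350]
cv2.imwrite("pics/both2.png",np.hstack([cv2.resize(a,(417,400)),cv2.resize(b,(320,400))]))
print(robot.observe()["t"])
E
```

```text
False
True [610.2 216.8 111.6] [-2.8  0.5  1.9] 10.8167
[610.1 216.7 111.3] [0.8 0.1 0.2]
1 [-0.3  0.2  1.7 -0.   1.2 -1.8]
-1 [-0.3  0.2  1.7 -0.   1.2  1.3]
15.05
```

View pics/both2.png

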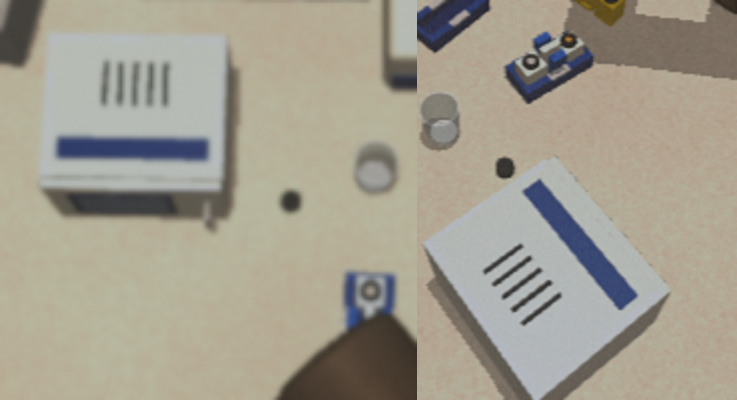

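The door looks shut and parallel to the front. I'll check numerically that it latched, since 0.06 rad open would show as about 4 px at the free edge.

```bash
python3 - <<'E'
import cv2,numpy as np
from h import proj
g=cv2.imread("pics/top2.png")
cv2.imwrite("pics/door2.png",cv2.resize(g[155:188,150:228],None,fx=10,fy=10,interpolation=cv2.INTER_CUBIC))
for y in (360,130):
    for th in (0,.03,.06):
        L=366-y; print(y,th,*[((proj("top",[631-L*np.sin(th)-o*np.cos(th),366-L*np.cos(th),162])-[150,155]+.5)*10).round() for o in (7.5,)])
E
```

```text
360 0 [ 63. 130.]
360 0.03 [ 63. 131.]
360 0.06 [ 63. 131.]
130 0 [695. 137.]
130 0.03 [694. 156.]
130 0.06 [693. 175.]
```

View pics/door2.png

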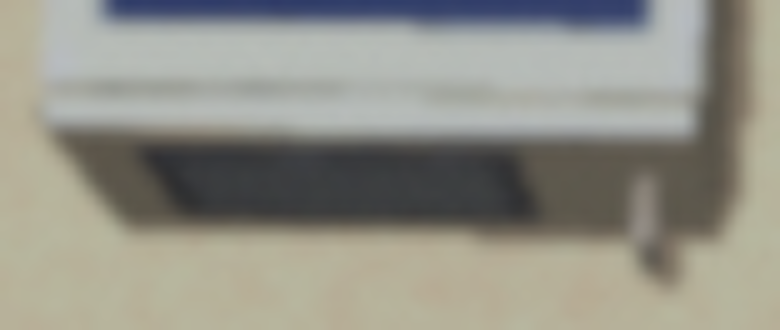

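The door's lower edge goes from (50,128) to (695,136), which matches the 0 rad prediction of 130 to 137, so it is shut and latched. Next I'll pinch the cassette.

```bash
python3 - <<'E'
from bench import robot,eyes
from mo import *
np.set_printoptions(precision=2,suppress=True)
yaw=-.049; y=np.array([-np.sin(yaw),np.cos(yaw)]); q=rot(y)
robot.open_jaws()
robot.move_ptp([472.6,-66.8,180],q)
print("touch",robot.line_to([472.6,-66.8,42],v=80,threshold=8))
a=robot.observe(); print(a["tcp_pos"],a["ft_force"],a["t"])
robot.grab(30); robot.hold(.3)
o=robot.observe(); print(o["tcp_pos"],o["ft_force"],o["ft_torque"],o["finger_gap"],o["grip_force"],o["t"])
E
```

```text
touch False
[472.78 -66.84  42.32] [-0.01  0.66 -0.61] 19.8917
[472.67 -66.89  42.38] [-1.42 -0.89  7.45] [0.04 0.08 0.03] 42.20520696753669 30.000885128974915 21.1
```

The gap is 42.2 mm with little side force, so the catches are in. I'll lift with a force guard.

```bash
python3 - <<'E'
from bench import robot,eyes
import cv2, numpy as np
np.set_printoptions(precision=2,suppress=True)
r=robot.line_to([472.6,-66.8,60],v=40,threshold=25); o=robot.observe(); print(r,o["tcp_pos"],o["ft_force"],o["finger_gap"])
if not r:
    print(robot.line_to([472.6,-66.8,160],v=60,threshold=25)); robot.hold(.5)
    o=robot.observe(); print(o["tcp_pos"],o["ft_force"],o["finger_gap"],o["grip_force"],o["t"])
im=cv2.cvtColor(eyes.camera("scene"),cv2.COLOR_RGB2BGR)
cv2.imwrite("pics/lift.png",cv2.resize(im[90:270,150:370],None,fx=3,fy=3))
E
```

```text
False [472.59 -66.78  60.09] [-0.97 -0.18 -2.15] 41.6209174631815
False
[472.58 -66.8  159.98] [ 0.38 -0.2  -2.69] 41.8542799498889 29.999339282512665 24.0167
```

View pics/lift.png

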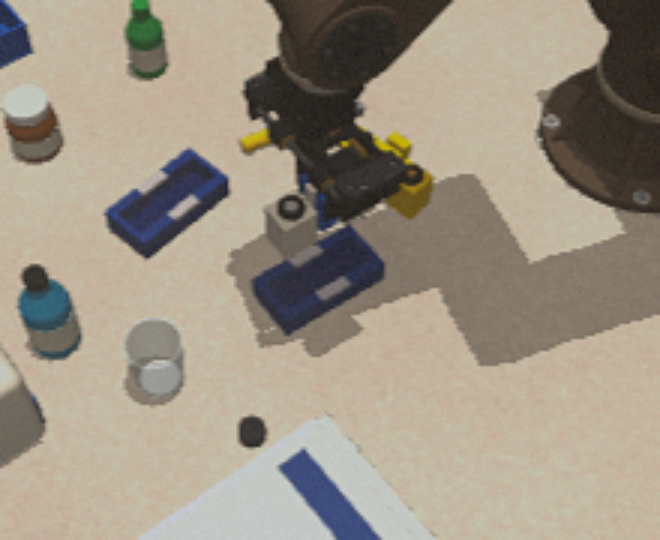

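The dock at (318,280) is empty. The cassette hangs level in the fingers, with its end block at (290,225), about 124 mm above the bench, and the bystanders haven't moved.

```bash
python3 -c "
from bench import workorder; print(workorder.sign_off())"
```

```text
the job is handed in; nothing more can be done
None
```

The dryer door is shut on its catch, and the cassette is unlocked and held by its squeezed catches about 124 mm above its dock; I've handed the job in, but no verdict was returned.

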